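# Switch the milling-ball sorter to its other tray

## Robot

A 7-joint arm with a two-finger parallel gripper is mounted at the origin on the work surface. World frame = base frame: x ahead of the robot, y to its left, z up, the work surface at z = 0. Lengths are in m, angles in rad, forces in N, time in s.
With the tool pointing down it reaches from about 0.4 to 0.875 m from the base axis. Payload 19.3 kg.
Tool frame: the origin (TCP) lies midway between the tips of the shut fingers; the grasp point (between the pads) lies 19 mm behind it; x points along the fingers, y is the direction in which the jaws open and shut, and the axes are right-handed (so a half turn about x gives the same grasp; the last joint's range is limited). The gripper opens to 85 mm and grips with 20 to 120 N. Pads are 22 mm wide; open, the fingers measure 114 mm over their backs; the gripper's body (76 mm by 85 mm) begins 54 mm behind the grasp point. The pads swing forward as they close: fully open they stand 13 mm farther back than shut.
Start: joints at [-1.364, 0.521, -0.036, 1.599, 0.021, 1.021, -0.113], TCP at [0.171, 0.601, 0.231] pointing down, gripper open.
Joint ranges: [-2.91, 2.91], [-0.3, 2.13], [-1.5, 1.42], [0.17, 2.43], [-1.26, 4.41], [0.16, 1.93], [-2.52, 2.52]. Speed limits (rad/s): [1.89, 1.89, 2.39, 2.39, 3.01, 3.01, 3.01].

## Interface

Orientations are given as [roll, pitch, yaw] about the fixed x, y, z axes, in that order (R = Rz(yaw) Ry(pitch) Rx(roll)).
In Python, from workcell import telemetry, vision, workorder gives the robot as it stands. The module is installed in compiled form; this text tells all that it offers.
- The arm moves only by the tool play_rows, never from a script. Its argument "deltas" is a list of rows, each a list of 7 numbers: the shift along the world's x, y, z in mm, then the turn, a rotation vector about the world's x, y, z in degrees, then the finger opening in mm, from 0 to 85.4. In form: [[x, y, z, wx, wy, wz, jaw], ...]. A call has 1 to 8 rows; each row shifts and turns the commanded pose from where the row before left it; what a row does not reach is not made up. A row lasts 1/8 s, in which the tool goes at most 62.5 mm and 10.7 degrees, less where a joint would pass 70% of its speed; a pose out of reach is approached as far as the arm can. A call with a gripper value outside its range is refused whole. The fingers move at their own pace and stop on an object; "grip_force" is the grip in N (left out, the last holds). Time passes only in rows, so rows that do not move let the fingers close. It gives the time, the measured TCP pose, the force and the opening at its end, in the units of the state.
- telemetry.observe(): the state, without advancing time (a new reading comes with each control period).
- vision.grab_frame(name): name is "scene" or "top" or "wrist"; returns the picture (384x512x3 uint8, red, green, blue); there is no depth.
- vision.camera_info(name): a dict with "mtx" (3x3 intrinsics, pixels), "rvec" (rotation vector, rad) and "tvec" (3), from world to camera coordinates, as OpenCV has them. Camera axes: x right, y down, z forward; pixel columns grow to the right and rows downward; lengths in m; the calibration is good to about 2 mm. The wrist camera is an equidistant fisheye: a pixel r from the principal point sees the ray r / f radians off the axis. A picture is of the moment at which its call begins: read the wrist's pose just before it. camera_info takes no time and is no camera call; for the wrist camera it gives the pose at the moment of the call.
- workorder.job_done(): hands the job in, once; it reports no verdict.
The state is a dict: "clock": time; "qpos": joint angles; "qd": joint speeds; "joint_efforts": joint torques, N m; "position": TCP position; "tool_rot": TCP orientation; "force": force on the tool from outside, world axes, zero at the start; "moment": the same for the moment, N m; "grip_width": finger opening in m.
Only numpy, scipy, OpenCV 4.12 (cv2) and the standard library are available. Lean on these libraries where they do the work, as an engineer would, in place of code of your own. Each camera call takes 0.05 s, during which the arm holds its last target. There are 200 camera calls.

## Task

Press down the raised end of the blue seesaw gate so that it rocks over its pivot to the other side, and only then push the red slide stop fully open to the left, so that all four milling balls run down into the tray that the gate was not feeding at the start. Do not touch the balls, and leave the wash bottle, the jar and the vial where they stand.

Things in the scene. Friction and masses are not known exactly. Their poses are not given: they have to be found in the camera images.
- sorter: Fixed ball sorter, base plate 270 x 460 mm. Origin on the table under the gate's pivot; +x away from the robot, up the feed chute, +y left along the gate. The chute's lower lip lies 135 mm up over the gate's middle; a clear backstop 75 mm wide stands at x = -25 mm, top 173 mm up. A tray lies under each gate end: outer wall (y = +-210 mm) 93 mm high, other walls 54 mm
- gate (a joint): Tilt of the blue seesaw gate, a trough 46 x 240 mm on a pivot along the sorter's x, 50 mm up. +0.2 rad: left end up, balls run to the right tray; -0.2 rad: right end up, balls run to the left tray. Top-heavy: it rests at one stop or the other (either may be the start) and falls over by itself once past level; about 1 N on the raised pad moves it
- pad_left (a point): Centre of the top face of the yellow press pad at the gate's left (+y) end, on the robot's side of the trough: 50 mm along x, 40 mm along y, 5 mm thick, 46 mm towards the robot from the gate's middle, 100 mm along the gate from its middle. Moves with the gate: about 137 mm above the table when raised, 97 mm when down
- pad_right (a point): The same for the yellow press pad at the gate's right (-y) end
- stop (a joint): Travel of the slide stop, a steel plate with a red handle that crosses the feed chute and holds the balls back: 0 shut, 0.040 m fully open. It slides along the sorter's +y (to the left), takes about 2 N, and stays where it is left; the balls pass from about 0.03 m
- stop_handle (a point): Centre of the stop's red handle, a block 34 mm along x, 12 mm along y, 45 mm high, leaning 0.19 rad towards the robot above the chute. Centre about 208 mm above the table, underside 186 mm; chute walls beside it reach 168 mm, rising to 188 mm at the far end, 160 mm beyond the gate's middle. Moves with the stop
- tray_left (a point): Centre of the inner floor of the green tray under the gate's left (+y) end: 100 mm along x, 120 mm along y inside; axes as the sorter
- tray_right (a point): The same for the orange tray under the gate's right (-y) end
- washbottle: Bystander (origin at the centre of its underside, z up): a white wash bottle with a red cap, 60 mm across, 160 mm high, standing beside the sorter
- jar: Bystander (origin at the centre of its underside, z up): an amber jar with a black cap, 64 mm across, 90 mm high, standing beside the sorter
- vial: Bystander (origin at the centre of its underside, z up): a small glass vial with a blue cap, 28 mm across, 55 mm high, standing in front of the sorter
- ball0_center (a point): Centre of white ceramic milling ball no. 1 of 4 (20 mm across), queued in the feed chute behind the slide stop, no. 1 lowest
- ball1_center (a point): Centre of white ceramic milling ball no. 2 of 4 (20 mm across), queued in the feed chute behind the slide stop, no. 1 lowest
- ball2_center (a point): Centre of white ceramic milling ball no. 3 of 4 (20 mm across), queued in the feed chute behind the slide stop, no. 1 lowest
- ball3_center (a point): Centre of white ceramic milling ball no. 4 of 4 (20 mm across), queued in the feed chute behind the slide stop, no. 1 lowest
- ball0: The same ball as ball0_center (solid)
- ball1: The same ball as ball1_center (solid)
- ball2: The same ball as ball2_center (solid)
- ball3: The same ball as ball3_center (solid)

How it is judged:
By the outcome, as a careful person would: the job done as asked, in the order asked, and still so for the second after the job is handed in, with the robot touching nothing.
It also fails if it takes over 40 s, if anything falls off the work surface, if the arm or the gripper's body presses on something with over 40 N, if the wrist force passes 120 N, or if a joint passes its speed limit or range.

## Working session

There is one attempt and no reset: what is moved stays moved. The work goes in short steps, Python scripts to look and compute and a tool call to move; the robot and the scene stay as the last step left them, time stands still between calls to the robot, and variables do not carry over. Pictures are saved under pics/ and viewed, about 8 in all and at most 12, crops included, and the job is handed in when it is done.

Besides the shell and the picture viewer there is one more tool, called after ">>>" in YAML: its name, and indented under it one key for each argument. play_rows: Moves the arm, as the interface text tells. Its arguments: {"type":"object","properties":{"deltas":{"type":"array","items":{"type":"array","items":{"type":"number"}}},"grip_force":{"type":"number"}},"required":["deltas"]}

```bash
mkdir -p pics; python3 - <<'E'
from workcell import telemetry, vision
import cv2
for n in("scene","top"):
    cv2.imwrite(f"pics/{n}0.png",cv2.resize(vision.grab_frame(n)[:,:,::-1],(800,600),interpolation=cv2.INTER_CUBIC))
    print(vision.camera_info(n))
s=telemetry.observe();print(s)
E
```

```text
{'mtx': array([[423.93904805,   0.        , 254.00237051],
       [  0.        , 423.93904805, 192.06576109],
       [  0.        ,   0.        ,   1.        ]]), 'rvec': array([ 1.9721736 ,  1.37698588, -0.61926316]), 'tvec': array([-0.23059589, -0.25721157,  1.61325967])}
{'mtx': array([[426.62712516,   0.        , 255.97636612],
       [  0.        , 426.62712516, 187.15842388],
       [  0.        ,   0.        ,   1.        ]]), 'rvec': array([ 2.17292887, -2.20221929,  0.09369539]), 'tvec': array([0.02817337, 0.5751674 , 1.17890262])}
{'clock': 0.1, 'qpos': array([-1.36419565,  0.5219428 , -0.03632173,  1.59990989,  0.02119826,
        1.02111432, -0.11283109]), 'qd': array([-0.00201858, -0.00303441, -0.00154054,  0.00120347, -0.00111259,
       -0.00145107,  0.00071217]), 'joint_efforts': array([ 1.87941499e-03, -9.28484988e+01,  1.98362812e+00, -3.70523679e+01,
        1.82056054e-02,  5.51475881e-03, -2.53871463e-05]), 'position': array([0.17075579, 0.60092488, 0.23080531]), 'tool_rot': array([-1.4999472 ,  1.56980686, -1.77679653]), 'force': array([ 0.02669788, -0.29333983, -0.09038106]), 'moment': array([-0.00037127,  0.0077651 , -0.00090357]), 'grip_width': 0.08544977887763316}
```

View pics/scene0.png

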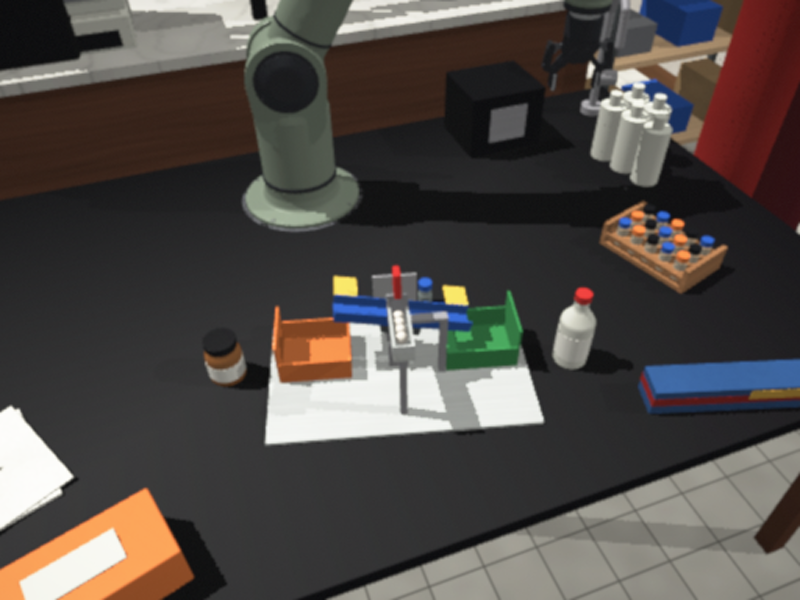

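View pics/top0.png

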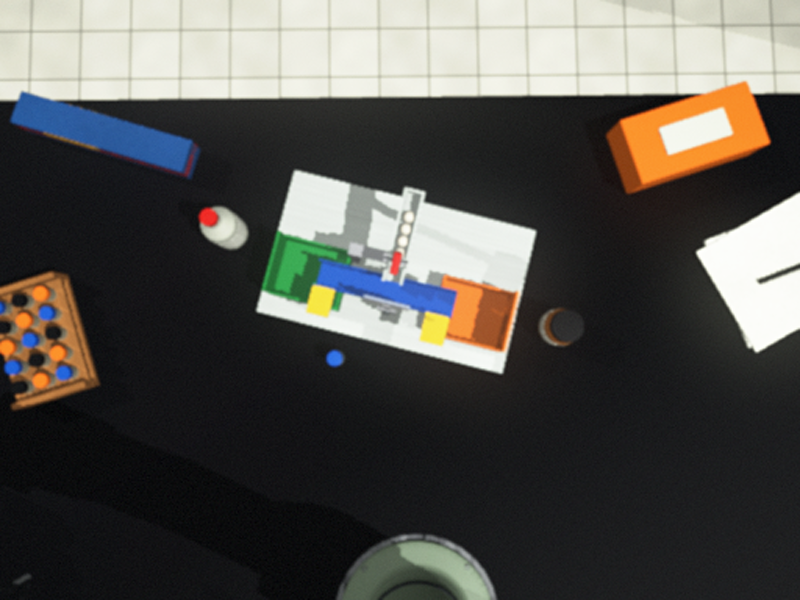

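The scene view shows the sorter with the pads at about (455,296) for left/green and (345,286) for right/orange. The red handle is at (397,282). In the top view the pads are at (321,300) and (435,329), the handle is at (397,263), the vial at (335,358), and the plate corners at (295,170), (536,231), (502,374) and (257,312). I'll triangulate these next.

```bash
cat > h.py <<'E'
import numpy as np, cv2
from workcell import vision
def cam(n):
    c=vision.camera_info(n); R=cv2.Rodrigues(c['rvec'])[0]; return c['mtx'],R,c['tvec']
def tri(ps,pt):  # pixels in 800x600
    P=[]
    for n in("scene","top"):
        K,R,t=cam(n); P.append(K@np.c_[R,t])
    s=.64
    X=cv2.triangulatePoints(P[0],P[1],np.array(ps,float).reshape(2,1)*s,np.array(pt,float).reshape(2,1)*s).ravel()
    return X[:3]/X[3]
def plane(n,p,z):
    K,R,t=cam(n); d=R.T@np.linalg.inv(K)@np.array([p[0]*.64,p[1]*.64,1]); o=-R.T@t
    return o+d*(z-o[2])/d[2]
E
python3 - <<'E'
from h import *
np.set_printoptions(precision=4,suppress=True)
for n,a,b in(("padL",(455,296),(321,300)),("padR",(345,286),(435,329)),("handle",(397,282),(397,263))): print(n,tri(a,b))
for n,p,z in(("padL dn",(321,300),.097),("padL up",(321,300),.137),("padR dn",(435,329),.097),("padR up",(435,329),.137),("handle",(397,263),.208),("vial",(335,358),.055)):print(n,plane("top",p,z))
c=[plane("top",p,.005) for p in((295,170),(536,231),(502,374),(257,312))];print(np.array(c))
for i in range(4): d=c[(i+1)%4]-c[i];print(np.hypot(*d[:2]),np.degrees(np.arctan2(d[1],d[0])))
# crops
a=vision.grab_frame("scene")[150:260,190:350,::-1];b=vision.grab_frame("top")[100:250,150:350,::-1]
cv2.imwrite("pics/crop1.png",np.vstack([cv2.resize(a,(640,440),interpolation=3)[:290],cv2.resize(b[20:120],(640,310),interpolation=3)]))
E
```

```text
padL [0.5594 0.156  0.0933]
padR [ 0.507  -0.0332  0.1337]
handle [0.6073 0.0283 0.2061]
padL dn [0.5587 0.1544 0.097 ]
padL up [0.5561 0.1501 0.137 ]
padR dn [ 0.5074 -0.0368  0.097 ]
padR up [ 0.5066 -0.0343  0.137 ]
handle [0.6065 0.0263 0.208 ]
vial [0.4603 0.1352 0.055 ]
[[ 0.8063  0.2112  0.005 ]
 [ 0.687  -0.2319  0.005 ]
 [ 0.4262 -0.1625  0.005 ]
 [ 0.5445  0.2807  0.005 ]]
0.4589244429394677 -105.06758160054954
0.26991001054517166 165.10823333126456
0.4587773181229335 75.0547610076794
0.2708901173937885 -14.861063131441718
```

View pics/crop1.png

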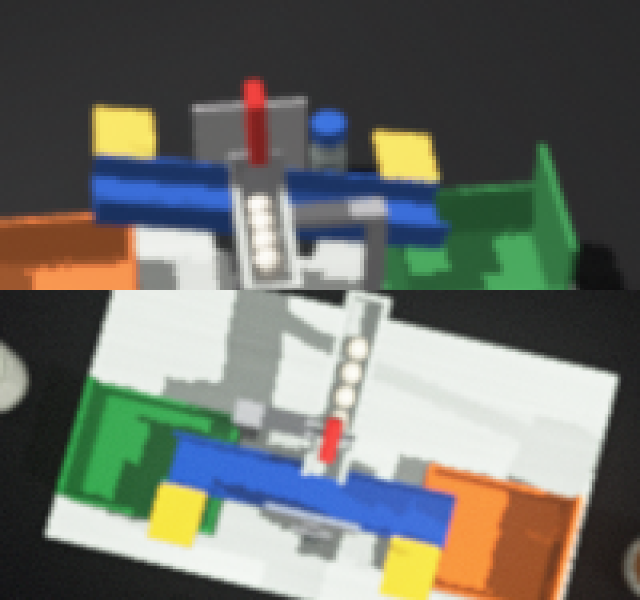

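The right end is raised (pad at z≈0.134) and the left is down, so the balls must end up in the orange right tray. The triangulated heights match the spec, and the sorter sits at about (0.574, 0.035) with a yaw of −15°. The press target is about (0.499, −0.044). I'll check the tool yaw and then travel.

```bash
python3 - <<'E'
from workcell import telemetry
from scipy.spatial.transform import Rotation as R
import numpy as np
m=R.from_euler('xyz',telemetry.observe()['tool_rot']).as_matrix();print(m.round(3),np.degrees(np.arctan2(m[1,1],m[0,1])))
E
```

```text
[[-0.     0.273  0.962]
 [-0.001  0.962 -0.273]
 [-1.    -0.001  0.   ]] 74.13755456473311
```

>>> play_rows:
  deltas:
    - [10,-30,20,0,0,0,0]
    - [20,-50,20,0,0,0,0]
    - [25,-50,20,0,0,0,0]
    - [25,-50,10,0,0,0,0]
    - [25,-50,0,0,0,0,0]
    - [25,-50,0,0,0,0,0]
    - [25,-50,0,0,0,0,0]
    - [25,-50,0,0,0,0,0]

```text
clock: 1.2
position: [0.3513, 0.2195, 0.3015]
tool_rot: [1.212, 1.57, 0.935]
force: [0.8, 0.4, -0.3]
grip_width: -0.0
```

>>> play_rows:
  deltas:
    - [24,-48,0,0,0,0,0]
    - [24,-48,0,0,0,0,0]
    - [24,-48,0,0,0,0,0]
    - [24,-48,0,0,0,0,0]
    - [20,-36,0,0,0,0,0]
    - [16,-20,-30,0,0,0,0]
    - [8,-6,-40,0,0,0,0]
    - [0,0,-40,0,0,0,0]

```text
clock: 2.2
position: [0.4912, -0.0334, 0.19]
tool_rot: [-0.435, 1.57, -0.713]
force: [0.5, 0.9, -0.4]
grip_width: -0.0001
```

>>> play_rows:
  deltas:
    - [8,-11,-20,0,0,0,0]
    - [0,0,-20,0,0,0,0]
    - [0,0,-8,0,0,0,0]
    - [0,0,-8,0,0,0,0]
    - [0,0,-7,0,0,0,0]
    - [0,0,-7,0,0,0,0]
    - [0,0,-6,0,0,0,0]
    - [0,0,-4,0,0,0,0]

```text
clock: 3.2
position: [0.4988, -0.0437, 0.111]
tool_rot: [-3.072, 1.571, 2.934]
force: [0.3, -0.5, 0.5]
grip_width: -0.0
```

```bash
python3 - <<'E'
from h import *
a=vision.grab_frame("scene")[150:260,190:350,::-1];b=vision.grab_frame("top")[120:220,150:350,::-1]
cv2.imwrite("pics/crop2.png",np.vstack([cv2.resize(a,(640,440),interpolation=3)[:290],cv2.resize(b,(640,310),interpolation=3)]))
E
```

```text
(no output)
```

View pics/crop2.png

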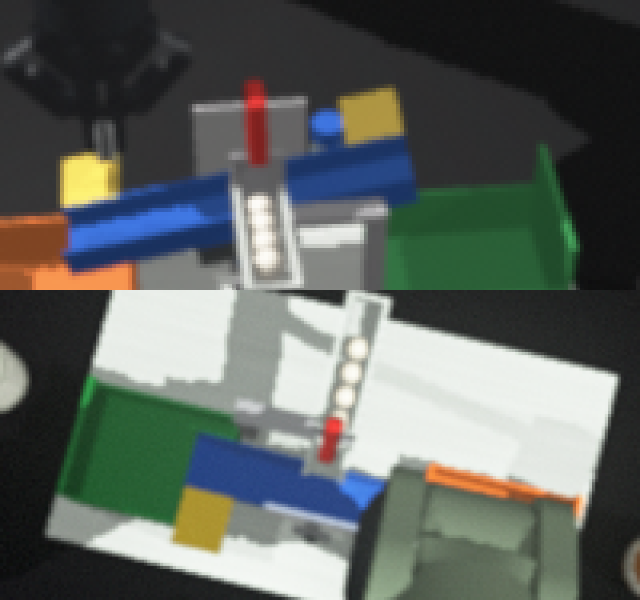

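The crop shows the gate rocked over: the left pad is now raised at (370,115), the right pad is down at (90,180), and the stop is still shut with four balls queued. I'll lift off and move to the right of the handle.

>>> play_rows:
  deltas:
    - [0,0,40,0,0,0,0]
    - [0,-5,60,0,0,0,0]
    - [15,0,50,0,0,0,0]
    - [40,5,0,0,0,0,0]
    - [39,18,0,0,0,0,0]
    - [0,0,-30,0,0,0,0]
    - [0,0,-34,0,0,0,0]
    - [0,0,0,0,0,0,0]

```text
clock: 4.3
position: [0.5917, -0.0257, 0.1957]
tool_rot: [-2.771, 1.567, -3.048]
force: [0.4, 0.1, 1.3]
grip_width: 0.0001
```

```bash
python3 - <<'E'
from h import *
a=vision.grab_frame("scene")[140:250,190:350,::-1];b=vision.grab_frame("top")[120:220,150:350,::-1]
cv2.imwrite("pics/crop3.png",np.vstack([cv2.resize(a,(640,440),interpolation=3)[:290],cv2.resize(b,(640,310),interpolation=3)]))
E
```

```text
(no output)
```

View pics/crop3.png

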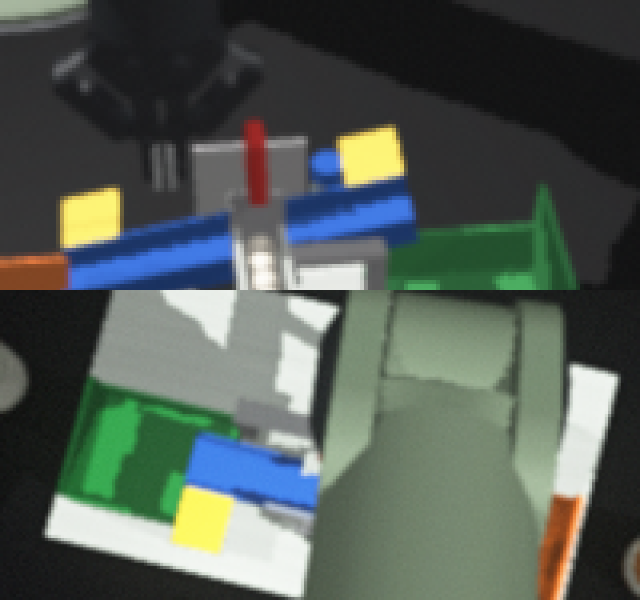

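>>> play_rows:
  deltas:
    - [4,15,0,0,0,0,0]
    - [3,10,0,0,0,0,0]
    - [2.6,9.7,0,0,0,0,0]
    - [2.6,9.7,0,0,0,0,0]
    - [2.6,9.7,0,0,0,0,0]
    - [2.1,7.7,0,0,0,0,0]
    - [1.3,4.8,0,0,0,0,0]
    - [0.8,2.9,0,0,0,0,0]

```text
clock: 5.4
position: [0.6118, 0.0439, 0.1972]
tool_rot: [-2.273, 1.571, -2.55]
force: [-0.8, -1.9, 1.6]
grip_width: 0.0003
```

>>> play_rows:
  deltas:
    - [0.5,1.9,0,0,0,0,0]
    - [0.5,1.9,0,0,0,0,0]

```text
clock: 5.65
position: [0.6128, 0.0474, 0.1973]
tool_rot: [-2.22, 1.571, -2.497]
force: [-0.8, -2.3, 1.6]
grip_width: 0.0
```

>>> play_rows:
  deltas:
    - [0.5,1.9,0,0,0,0,0]
    - [0,0,0,0,0,0,0]

```text
clock: 5.9
position: [0.6131, 0.0484, 0.1973]
tool_rot: [-1.802, 1.57, -2.079]
force: [-2.8, -7.5, 1.8]
grip_width: -0.0003
```

>>> play_rows:
  deltas:
    - [0.5,1.9,0,0,0,0,0]
    - [0,0,0,0,0,0,0]

```text
clock: 6.15
position: [0.6131, 0.0486, 0.1973]
tool_rot: [-1.783, 1.568, -2.062]
force: [-5.6, -13.3, 4.7]
grip_width: 0.0001
```

The push has reached the hard end stop: the force rose to about 14 N and the position stalled. I'll back off and retreat up and to the right.

>>> play_rows:
  deltas:
    - [-1.5,-5,0,0,0,0,0]
    - [-5,-19,0,0,0,0,0]
    - [-5,-19,20,0,0,0,0]
    - [-5,-19,50,0,0,0,0]
    - [-20,-40,40,0,0,0,0]
    - [-20,-50,20,0,0,0,0]
    - [-20,-50,0,0,0,0,0]
    - [0,-40,0,0,0,0,0]

```text
clock: 7.15
position: [0.5354, -0.194, 0.3296]
tool_rot: [0.285, 1.568, 0.006]
force: [1.4, -0.0, -0.4]
grip_width: 0.0001
```

>>> play_rows:
  deltas:
    - [-20,-50,0,0,0,0,0]
    - [-20,-50,0,0,0,0,0]
    - [0,0,0,0,0,0,0]
    - [0,0,0,0,0,0,0]
    - [0,0,0,0,0,0,0]
    - [0,0,0,0,0,0,0]

```text
clock: 7.9
position: [0.4977, -0.29, 0.3275]
tool_rot: [0.984, 1.571, 0.709]
force: [0.2, 0.2, 0.3]
grip_width: 0.0001
```

```bash
python3 - <<'E'
from h import *
a=vision.grab_frame("scene")[140:260,110:400,::-1];b=vision.grab_frame("top")[100:240,100:400,::-1]
cv2.imwrite("pics/crop4.png",np.vstack([cv2.resize(a,(700,290),interpolation=3),cv2.resize(b,(700,310),interpolation=3)]))
E
```

```text
(no output)
```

View pics/crop4.png

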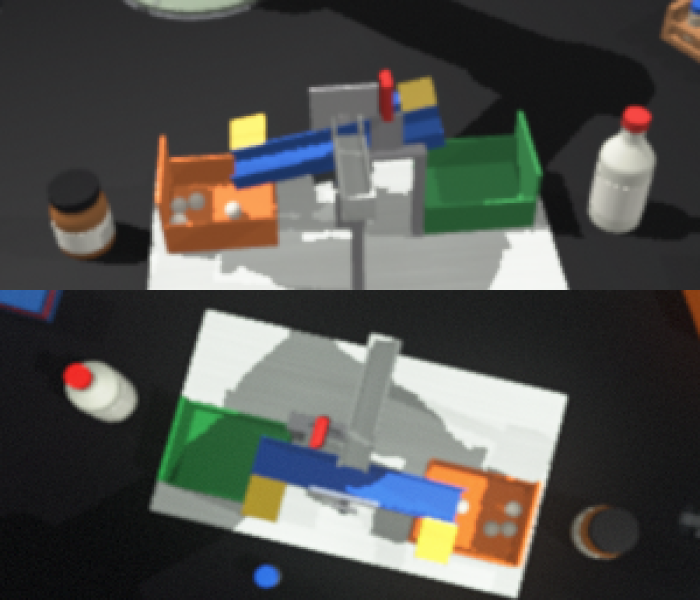

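Three balls lie in the orange tray, and a fourth, near top (462,507) and scene (233,210), may still be rolling. The handle is fully left and the bystanders are in place. I'll wait a moment and look once more.

>>> play_rows:
  deltas:
    - [0,0,0,0,0,0,0]
    - [0,0,0,0,0,0,0]
    - [0,0,0,0,0,0,0]
    - [0,0,0,0,0,0,0]
    - [0,0,0,0,0,0,0]
    - [0,0,0,0,0,0,0]
    - [0,0,0,0,0,0,0]
    - [0,0,0,0,0,0,0]

```text
clock: 9.0
position: [0.4973, -0.2907, 0.3273]
tool_rot: [-2.226, 1.571, -2.503]
force: [0.3, 0.7, 0.0]
grip_width: 0.0001
```

```bash
python3 - <<'E'
from h import *
a=vision.grab_frame("scene")[170:260,160:320,::-1];b=vision.grab_frame("top")[150:230,200:350,::-1]
cv2.imwrite("pics/crop5.png",np.vstack([cv2.resize(a,(540,300),interpolation=3),cv2.resize(b,(540,290),interpolation=3)]))
E
```

```text
(no output)
```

View pics/crop5.png

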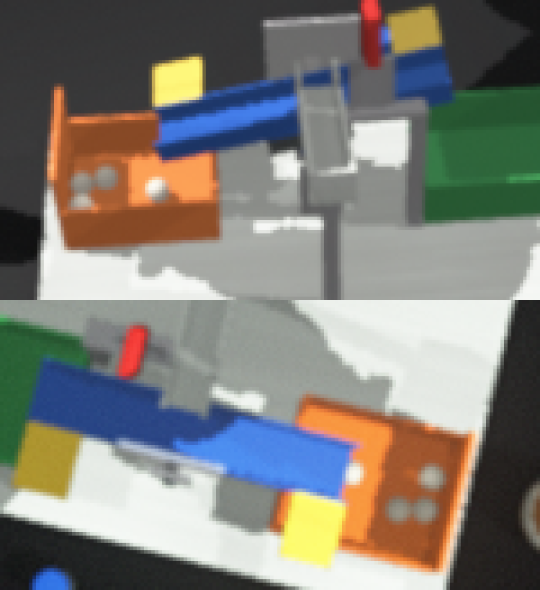

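All four balls are at rest in the orange tray: three at the outer side and one at scene (157,188), partly hidden by the gate end in the top view at (352,473). The chute and the green tray are empty.

```bash
python3 -c "
from workcell import workorder; workorder.job_done()"
```

```text
the job is handed in; nothing more can be done
```

The job is done and handed in, about 9 s into the 40 s limit, with all four balls in the orange right tray.

- **Gate:** The right end was raised at the start, feeding the green left tray. I pressed the right pad with the closed fingertips, and a picture showed the gate over at its other stop with the left end up.
- **Slide stop:** Only after that check did I push the red handle left. It stalled at its end stop at about 14 N, and I then drew the arm clear.
- **Last checks:** Two pictures about 1 s apart showed all four balls in the orange tray, at rest, with the chute and the green tray empty and the gate still over. The handle stood fully left and the arm was touching nothing. The wash bottle, jar and vial looked where they were; I judged this by eye and did not measure it.

No check failed or disagreed. In the top view the fourth ball is partly hidden under the gate end, but the scene view shows it on the tray floor.

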